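Roll down the new facing on a buffet display board

ROBOT

A 6-joint arm with a two-finger parallel gripper is mounted at the origin on the work surface. World frame = base frame: x ahead of the robot, y to its left, z up, the work surface at z = 0. Lengths are in m, angles in rad, forces in N, time in s.
With the tool pointing down it reaches from about 0.375 to 0.9 m from the base axis. Payload 3.1 kg.
Tool frame: the origin (TCP) lies midway between the tips of the shut fingers; the grasp point (between the pads) lies 19 mm behind it; y points along the fingers, x is the direction in which the jaws open and shut, and the axes are right-handed (so a half turn about y gives the same grasp; the last joint's range is limited). The gripper opens to 87 mm and grips with 3 to 60 N. Pads are 19 mm wide; open, the fingers measure 117 mm over their backs; the gripper's body (75 mm by 190 mm) begins 51 mm behind the grasp point.
Start: joints at [-1.474, 0.527, 1.433, -0, 1.181, -0.178], TCP at [0.17, -0.602, 0.223] pointing down, gripper open.
Joint ranges: [-3.08, 3.08], [-0.75, 2.2], [0.22, 2.44], [-1.43, 4.57], [0, 2.65], [-2.85, 2.85]. Speed limits (rad/s): [2.79, 2.79, 3.14, 3.14, 3.14, 3.14].

INTERFACE

Orientations are given as a unit quaternion [x, y, z, w].
In Python, from rig import * gives the robot as it stands.
- The arm moves only by the tool jog_arm, never from a script. Its argument "series" is a list of rows, each a list of 7 numbers: the shift along the tool's x, y, z in mm, then the turn, a rotation vector about the tool's x, y, z in rad, then the gripper's target within -1 to 1 (shut at 1, half-way at 0, fully open at -1). A call has 1 to 20 rows; each row is the pose to reach, as a shift and turn from the pose commanded when the call began, along the tool's axes at that moment; what a row does not reach only later rows make up. A row lasts 1/8 s, in which the tool goes at most 62.5 mm and 10.7 degrees, less where a joint would pass 70% of its speed; a pose out of reach is approached as far as the arm can. A call with a gripper value outside its range is refused whole. The fingers move at their own pace and stop on an object; "grip_force" is the grip in N (left out, the last holds). Time passes only in rows, so rows that repeat a pose let the fingers close. It gives the time, the measured TCP pose, the force and the opening at its end, in the units of the state.
- get_obs(): the state, without advancing time (a new reading comes with each control period).
- camera(name): name is "scene" or "top" or "wrist"; returns a dict with "img" (480x640x3 uint8, red, green, blue), "depth" (480x640 float32, m along the optical axis (not along the pixel's ray), 0 where there is no reading), "camera_matrix" (3x3 intrinsics, pixels), "D" ([k1, k2, p1, p2, k3] as OpenCV has them; the pictures are not rectified), "rvec" (rotation vector, rad) and "tvec" (3), from world to camera coordinates, as OpenCV has them. Camera axes: x right, y down, z forward; pixel columns grow to the right and rows downward; lengths in m; the calibration is good to about 2 mm. A picture is of the moment at which its call begins.
- hand_in(): hands the job in, once; it reports no verdict.
The state is a dict: "time": time; "q": joint angles; "joint_velocities": joint speeds; "joint_torque": joint torques, N m; "position": TCP position; "tool_rot": TCP orientation; "ft_force": force on the tool from outside, world axes, zero at the start; "moment": the same for the moment, N m; "grip_width": finger opening in m.
Only numpy, scipy, OpenCV 4.12 (cv2) and the standard library are available. Lean on these libraries where they do the work, as an engineer would, in place of code of your own. Each camera call takes 0.05 s, during which the arm holds its last target.

TASK

Take the wide hand roller out of its cradle and roll down the loose white facing on the large display board: start right next to the steel strip and roll squarely along the middle of the facing to its free end, keeping firm, steady pressure (about 12 N, the roller's spring about half pressed, never slammed down), until the facing lies flat. Then put the roller back upright in its own cradle and let go; leave the narrow roller where it is.

Things in the scene. Friction and masses are not known exactly. Their poses are not given: they have to be found in the camera images.
- press_roller: The wider of two hand rollers (sizes in mm): rubber drum 100 long, 40 diameter, on a sprung fork. Origin: drum's lowest point, mid-length; z up, drum axis y, rolls along x. Plate 50 x 170 at z 56-64; over it a wooden grip, 26 in x, 60 in y, z 64-124: grip the 26 at z 98. Pushed down, the fork gives 12 mm: 6 N at first, 1.2 N more per mm; then rigid. Half-turn symmetric, 0.45 kg.
- press_roller_cradle: The wide roller's dark wooden cradle, fixed, 70 mm in x, 170 in y. Origin: centre of underside, on the counter. Two end walls, 72 high, 19 thick, 132 apart inside along y. The roller's plate rests on the walls, drum hanging between: roller origin 16 mm above this origin, x and y axes parallel. Lift straight up, return straight down, either way round.
- board: Large plywood display board, fixed, 220 (x) by 140 (y) by 18 mm. Origin: centre of underside, z up. A steel strip across its -x end (x -105 to -87, top at z 22.5) tacks down the white facing: a rigid sheet 3 thick, 120 wide, centred, x -85 to +95, its top at z 21 when flat. Roll from the strip towards +x, e.g. roller origin from x -62 to +78.
- facing (a joint): Angle (rad) of the white facing above the board, about a line along y at board x = -85 mm. 0: flat; positive: free (+x) end raised. Starts at 0.05 to 0.09 (free end 9 to 16 mm up). Drag of 0.2 N m: it stays where it is left and goes down under a few newtons of roller pressure.
- seam_roller: The narrow roller, to be left alone: same build, but drum 36 mm and plate and cradle 106 mm long. Loose, it stands in its own smaller cradle near the wide one. Origin: drum's lowest point, 16 mm above the counter; axes as the wide roller's. Its grip's top is 140 mm above the counter: carry the wide roller over or round it.
There are look-alikes about, which are no part of the job. What is shaped like the press_roller but blue, pink or red is not meant.

How it is judged:
On the way, in this order (a step that is already met when the one before it is completed fails the run):
1. the wide roller presses on the facing near the steel strip (board x -95 to -40 mm) (over 7.5 N), square to the board within 11 degrees and within 25 mm of its centre line (x of press_roller in the frame of board between -0.095 and -0.04 m and y of press_roller in the frame of board between -0.025 and 0.025 m and angle between the x axis of press_roller and the x axis of board, either way round below 0.2 rad and angle between press_roller's own z axis and vertical below 0.25 rad and contact force between press_roller and board above 7.5 N), for 0.1 s.
2. it presses on the near middle (board x -35 to 5 mm) (over 7.5 N), square to the board within 11 degrees and within 25 mm of its centre line (x of press_roller in the frame of board between -0.035 and 0.005 m and y of press_roller in the frame of board between -0.025 and 0.025 m and angle between the x axis of press_roller and the x axis of board, either way round below 0.2 rad and angle between press_roller's own z axis and vertical below 0.25 rad and contact force between press_roller and board above 7.5 N), for 0.1 s.
3. it presses on the far middle (board x 8 to 50 mm) (over 7.5 N), square to the board within 11 degrees and within 25 mm of its centre line (x of press_roller in the frame of board between 0.008 and 0.05 m and y of press_roller in the frame of board between -0.025 and 0.025 m and angle between the x axis of press_roller and the x axis of board, either way round below 0.2 rad and angle between press_roller's own z axis and vertical below 0.25 rad and contact force between press_roller and board above 7.5 N), for 0.1 s.
4. it presses on the free end (board x over 60 mm) (over 7.5 N), square to the board within 11 degrees and within 25 mm of its centre line (x of press_roller in the frame of board between 0.06 and 0.11 m and y of press_roller in the frame of board between -0.025 and 0.025 m and angle between the x axis of press_roller and the x axis of board, either way round below 0.2 rad and angle between press_roller's own z axis and vertical below 0.25 rad and contact force between press_roller and board above 7.5 N), for 0.1 s.
At the end, for the whole second after the job is handed in: The facing lies flat on the board (angle under 0.015 rad) and the wide roller rests, released and at rest, upright (within 7 degrees) in its own cradle, hanging by its cross plate on both walls (height within 6 mm), within 20 mm of the middle (value of joint facing below 0.015 rad and horizontal distance between press_roller and press_roller_cradle below 0.02 m and height (world z) of press_roller between 0.01 and 0.022 m and angle between press_roller's own z axis and vertical below 0.12 rad and linear speed of press_roller below 0.02 m/s and contact force between press_roller and press_roller_cradle above 1 N); the robot touches nothing.
It fails at once if the roller is slammed or jammed down on the board (over 45 N) (contact force between press_roller and board above 45 N).
It fails at once if the narrow roller is moved by over 30 mm (distance of seam_roller from where it was at the start of the episode above 0.03 m).
It also fails if it takes over 58 s, if anything falls off the work surface, if the arm or the gripper's body presses on something with over 40 N, if the wrist force passes 120 N, or if a joint passes its speed limit or range.

## Working session

There is one attempt and no reset: what is moved stays moved. The work goes in short steps, Python scripts to look and compute and a tool call to move; the robot and the scene stay as the last step left them, time stands still between calls to the robot, and variables do not carry over. Pictures are saved under pics/ and viewed, and the job is handed in when it is done.

Besides the shell and the picture viewer there is one more tool, called after "Request:" as name([rows], argument=value, ...), one row to a line, values as JSON. jog_arm: Moves the arm, as the interface text tells. Its arguments: {"type":"object","properties":{"series":{"type":"array","items":{"type":"array","items":{"type":"number"}}},"grip_force":{"type":"number"}},"required":["series"]}

```bash
mkdir -p pics; ls
python3 - <<'E'
from rig import *
import cv2, numpy as np
o=get_obs(); print({k:np.round(v,4).tolist() for k,v in o.items()})
import pickle
for n in ["scene","top","wrist"]:
    c=camera(n); pickle.dump(c,open(f"{n}0.pkl","wb"))
    cv2.imwrite(f"pics/{n}0.png",c["img"][:,:,::-1])
E
```

```text
pics
{'time': 0.0, 'q': [-1.4745, 0.5284, 1.4339, -0.0, 1.1814, -0.1785], 'joint_velocities': [-0.0012, 0.001, 0.0003, -0.001, 0.0, 0.0014], 'joint_torque': [0.0008, -44.004, -17.6592, 0.0634, 0.0582, -0.0002], 'position': [0.1695, -0.6008, 0.2216], 'tool_rot': [-0.5632, 0.4273, -0.4263, 0.5643], 'ft_force': [0.0341, -0.8408, 0.0442], 'moment': [-0.0479, -0.0054, 0.0629], 'grip_width': 0.0868}
```

View pics/top0.png

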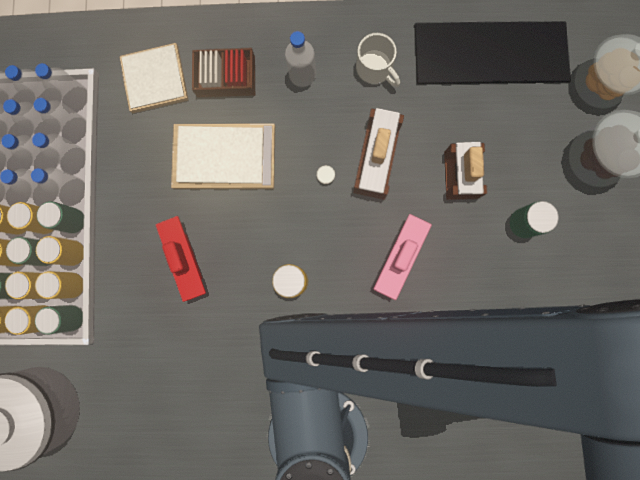

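View pics/scene0.png

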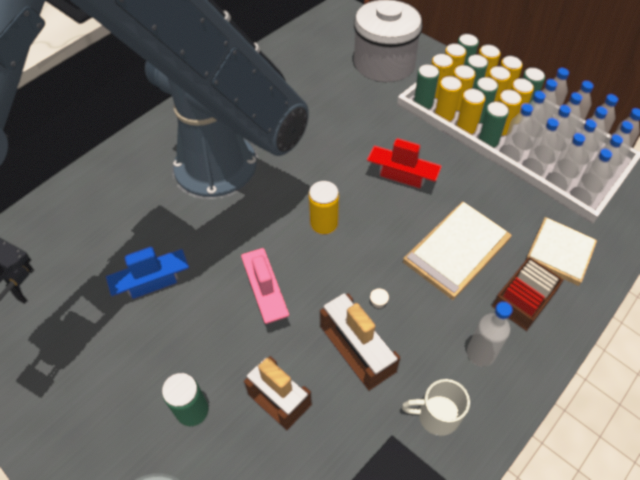

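View pics/wrist0.png

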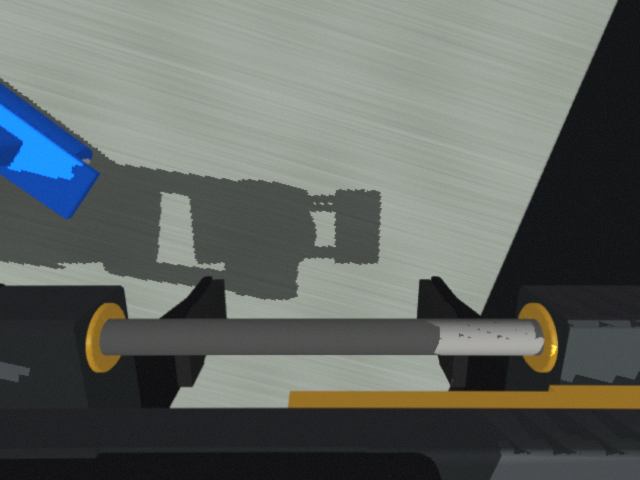

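Candidates: the wide white-plated roller (top 380,152), the narrow white roller (466,168), the pink one (403,257), the red one (181,258) and the blue one (scene 147,270). I choose the one at (380,152). For boards, the large one with a grey strip is at (222,156) and the small plain one at (153,77). I'll check both in a close crop and measure.

```bash
cat > h.py <<'E'
import numpy as np, cv2, pickle
def backproj(c,u,v,depth=None,z=None):
    K,D=c["camera_matrix"],c["D"]
    p=cv2.undistortPoints(np.array([[[u,v]]],float),K,np.array(D))[0,0]
    R,_=cv2.Rodrigues(np.array(c["rvec"],float)); t=np.array(c["tvec"],float).ravel()
    d=np.array([p[0],p[1],1.]); o=-R.T@t; w=R.T@d
    if z is not None: s=(z-o[2])/w[2]
    else: s=depth if depth is not None else float(c["depth"][int(round(v)),int(round(u))])
    return o+s*w
def proj(c,P):
    return cv2.projectPoints(np.array(P,float).reshape(-1,1,3),np.array(c["rvec"],float),np.array(c["tvec"],float),c["camera_matrix"],np.array(c["D"]))[0].reshape(-1,2)
def cloud(c):
    h,w=c["depth"].shape; uv=np.stack(np.meshgrid(np.arange(w),np.arange(h)),-1).reshape(-1,1,2).astype(float)
    p=cv2.undistortPoints(uv,c["camera_matrix"],np.array(c["D"])).reshape(-1,2)
    d=c["depth"].reshape(-1,1); X=np.hstack([p*d,d])
    R,_=cv2.Rodrigues(np.array(c["rvec"],float)); t=np.array(c["tvec"],float).ravel()
    return ((X-t)@R).reshape(h,w,3)
E
python3 - <<'E'
from h import *
c=pickle.load(open("top0.pkl","rb"))
W=cloud(c)
print(backproj(c,320,240,depth=0), np.round(W[300,500],3))
for (u,v) in [(380,145),(372,178),(393,117),(385,180),(360,150),(466,150),(476,162),(222,156),(182,130),(182,182),(267,156),(325,175)]:
    print(u,v,c["img"][v,u],np.round(W[v,u],4))
cr=c["img"][90:210,150:500,::-1]
cv2.imwrite("pics/crop1.png",cv2.resize(cr[:,190:310],None,fx=6,fy=5,interpolation=cv2.INTER_CUBIC))
cv2.imwrite("pics/crop2.png",cv2.resize(cr[:,0:140],None,fx=5.5,fy=5,interpolation=cv2.INTER_CUBIC))
E
```

```text
[ 0.31402952 -0.039029    1.22905511] [ 0.279 -0.391  0.   ]
380 145 [212 178 131] [ 0.5835 -0.1339  0.1397]
372 178 [226 219 211] [ 0.5308 -0.121   0.0796]
393 117 [222 214 206] [ 0.6566 -0.1675  0.078 ]
385 180 [202 193 185] [ 0.5398 -0.154   0.0056]
360 150 [112 111 105] [ 0.6085 -0.1026 -0.0027]
466 150 [212 204 195] [ 0.5854 -0.314   0.0762]
476 162 [207 173 127] [ 0.5476 -0.3182  0.1353]
222 156 [233 225 209] [0.595  0.1923 0.0303]
182 130 [233 227 212] [0.6537 0.2783 0.0327]
182 182 [132 118  98] [0.544  0.282  0.0156]
267 156 [193 184 177] [0.5958 0.0978 0.016 ]
325 175 [233 229 215] [ 0.5501 -0.0258  0.0233]
```

View pics/crop1.png

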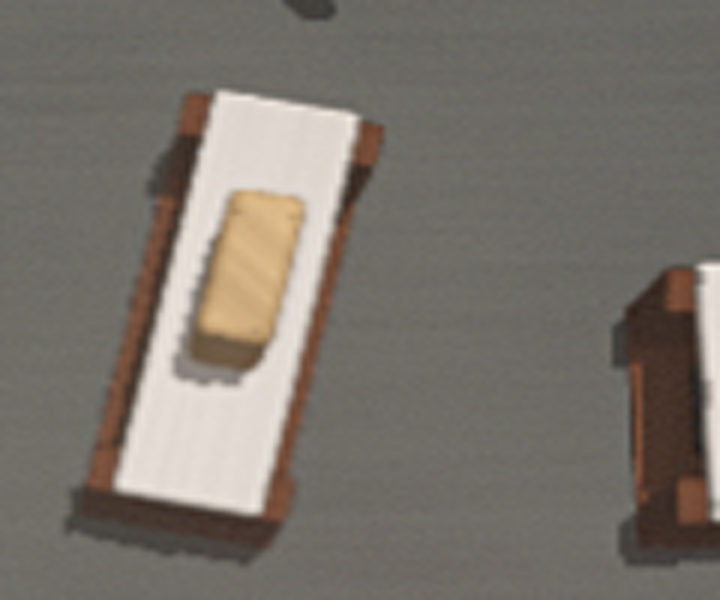

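View pics/crop2.png

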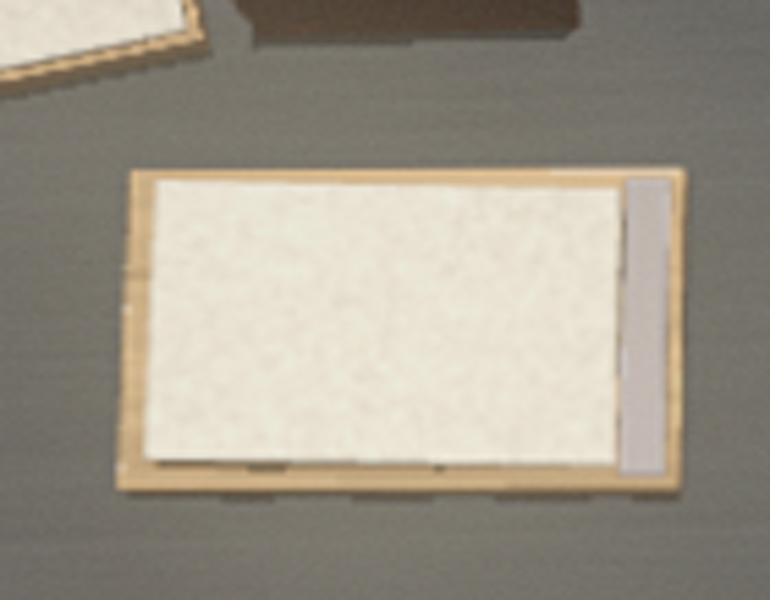

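Crop 1 shows the wide, wooden-gripped white roller with its plate corners at about (376,108), (400,113), (384,193), (359,188), sitting in its cradle. Crop 2 shows the large board with the steel strip at its right end (px 264-272) and the free end of the facing at left.

Run:
```python
from h import *
c=pickle.load(open("top0.pkl","rb"))
def pts(L,ox,oy,sx,sy,z): return np.array([backproj(c,ox+(a+.5)/sx-.5,oy+(b+.5)/sy-.5,z=z) for a,b in L])
pl=pts([(218,90),(360,115),(265,515),(115,490)],340,90,6,5,.080)
gr=pts([(232,190),(303,200),(265,342),(195,330)],340,90,6,5,.140)
cr=pts([(188,93),(384,125),(283,520),(78,490)],340,90,6,5,.072)
bd=pts([(132,170),(685,170),(682,490),(118,490)],150,90,5.5,5,.018)
st=pts([(625,180),(672,180),(665,473),(620,470)],150,90,5.5,5,.0225)
for n,P in zip("plate grip cradle board strip".split(),(pl,gr,cr,bd,st)):
    m=P.mean(0); e=(P[0]+P[1]-P[2]-P[3])/2; f=(P[1]+P[2]-P[0]-P[3])/2
    print(n,np.round(P[:,:2],4).tolist(),"c",np.round(m,4),"len",np.linalg.norm(e).round(4),"dir",np.degrees(np.arctan2(e[1],e[0])).round(2),"w",np.linalg.norm(f).round(4),"dir",np.degrees(np.arctan2(f[1],f[0])).round(2))
W=cloud(c); 
sub=W[128:188,178:262].reshape(-1,3); 
A=np.c_[sub[:,:2],np.ones(len(sub))]; print("facing plane",np.linalg.lstsq(A,sub[:,2],rcond=None)[0])
# top/plate by minAreaRect on depth
I=c["img"].astype(int)
def rect(zlo,zhi,box):
    u0,u1,v0,v1=box; S=W[v0:v1,u0:u1].reshape(-1,3); S=S[(S[:,2]>zlo)&(S[:,2]<zhi)]
    print(len(S),cv2.minAreaRect((S[:,:2]*1000).astype(np.float32)),np.median(S[:,2]))
rect(.125,.155,(350,410,100,200)); rect(.068,.09,(350,410,100,200)); rect(.125,.155,(440,500,135,205)); rect(.068,.09,(440,500,135,205))
rect(.01,.05,(160,285,115,195))
```

```text
plate [[0.6765, -0.1331], [0.6649, -0.1811], [0.5005, -0.1437], [0.5117, -0.0938]] c [ 0.5884 -0.1379  0.08  ] len 0.169 dir -13.1 w 0.0502 dir -103.1
grip [[0.6177, -0.1315], [0.6133, -0.1542], [0.5578, -0.1403], [0.563, -0.1181]] c [ 0.5879 -0.136   0.14  ] len 0.0568 dir -13.94 w 0.0229 dir -102.08
cradle [[0.678, -0.1235], [0.663, -0.1901], [0.4996, -0.1505], [0.5134, -0.0817]] c [ 0.5885 -0.1364  0.072 ] len 0.1689 dir -13.94 w 0.0692 dir -101.98
board [[0.6728, 0.3009], [0.6661, 0.0816], [0.5265, 0.0841], [0.532, 0.3052]] c [0.5993 0.1929 0.018 ] len 0.1403 dir -1.38 w 0.2203 dir -91.58
strip [[0.661, 0.1047], [0.6605, 0.0863], [0.5332, 0.0901], [0.5349, 0.1076]] c [0.5974 0.0972 0.0225] len 0.1268 dir -1.54 w 0.0179 dir -93.55
facing plane [-0.67656438 -0.24550712  0.48020576]
425 ((588.2427368164062, -136.45086669921875), (26.0516414642334, 61.01761245727539), 76.55911254882812) 0.13846362312631166
1687 ((588.9706420898438, -137.50271606445312), (70.06582641601562, 170.3064422607422), 77.12194061279297) 0.07890339965110131
424 ((548.9609985351562, -318.382080078125), (25.61884307861328, 62.23842239379883), 89.42890167236328) 0.13804343771875954
902 ((548.6129760742188, -318.088134765625), (108.18453979492188, 69.74676513671875), 0.3405403196811676) 0.07833108646108922
6519 ((599.2135009765625, 193.61398315429688), (221.70138549804688, 142.25985717773438), 88.2096939086914) 0.025007217237810263
```

```bash
cat >> h.py <<'E'
from scipy.spatial.transform import Rotation as Rn
def Rtool(yawdeg):  # tool x at world yaw (horizontal), tool y down
    a=np.radians(yawdeg); x=np.array([np.cos(a),np.sin(a),0]); y=np.array([0,0,-1.]); z=np.cross(x,y)
    return Rn.from_matrix(np.c_[x,y,z])
def delta(o,pos,yaw):
    R=Rn.from_quat(o["tool_rot"]); d=R.inv().apply(np.array(pos)-np.array(o["position"]))*1000
    r=(R.inv()*Rtool(yaw)).as_rotvec()
    return np.round(d,2),np.round(r,4)
E
python3 - <<'E'
from rig import *
from h import *
o=get_obs(); R=Rn.from_quat(o["tool_rot"]).as_matrix(); print(R.round(3), np.degrees(np.arctan2(R[1,0],R[0,0])))
for y in (76.7,-103.3): print(y,delta(o,[.5883,-.137,.20],y))
E
```

```text
[[ 0.271 -0.     0.962]
 [-0.962  0.002  0.271]
 [-0.002 -1.     0.   ]] -74.25343229895124
76.7 (array([-332.91,   22.5 ,  528.92]), array([-2.2000e-03, -2.6346e+00, -2.0000e-04]))
-103.3 (array([-332.91,   22.5 ,  528.92]), array([ 1.00e-04,  5.07e-01, -1.60e-03]))
```

Request:
jog_arm([
  [-33,2,53,0,0.05,0,-1],
  [-83,6,132,0,0.13,0,-1],
  [-133,9,212,0,0.2,0,-1],
  [-183,12,291,0,0.28,0,-1],
  [-233,16,370,0,0.35,0,-1],
  [-283,19,450,0,0.43,0,-1],
  [-315,21,500,0,0.48,0,-1],
  [-333,22.5,529,0,0.507,0,-1],
  [-333,22.5,529,0,0.507,0,-1],
  [-333,22.5,529,0,0.507,0,-1],
  [-333,22.5,529,0,0.507,0,-1],
  [-333,22.5,529,0,0.507,0,-1],
])

```text
time: 1.65
position: [0.5878, -0.1373, 0.1996]
tool_rot: [-0.439, 0.555, -0.554, 0.439]
ft_force: [-1.0, -0.5, -1.5]
grip_width: 0.087
```

Run:
```python
from rig import *
from h import *
c=camera("wrist"); pickle.dump(c,open("wrist1.pkl","wb")); cv2.imwrite("pics/wrist1.png",c["img"][:,:,::-1])
o=get_obs(); print(o["time"],o["position"],o["q"],o["ft_force"]); print(delta(o,[.5883,-.137,.20],-103.3))
print(proj(c,[[.5883,-.137,.14]]))
W=cloud(c)
S=W.reshape(-1,3); m=(c["depth"].ravel()>0)
for lo,hi in((.13,.15),(.074,.088)):
    T=S[m&(S[:,2]>lo)&(S[:,2]<hi)&(abs(S[:,0]-.588)<.12)&(abs(S[:,1]+.137)<.07)]
    if len(T)>20: print(len(T),cv2.minAreaRect((T[:,:2]*1000).astype(np.float32)),np.median(T[:,2]))
```

```text
1.7 [ 0.58750076 -0.1380478   0.19970091] [-4.15476669e-01  5.25214169e-01  1.51109233e+00 -6.31968974e-04
  1.10655365e+00  1.38833684e+00] [0.02074494 0.27353016 0.08119787]
(array([-1.2 , -0.3 ,  0.54]), array([ 0.0013, -0.0006,  0.0003]))
[[321.31802193 255.72617541]]
3948 ((587.4459838867188, -137.57135009765625), (25.99173927307129, 58.872283935546875), 76.97074127197266) 0.13896330308090135
9291 ((593.2510375976562, -138.93878173828125), (50.13556671142578, 155.18978881835938), 76.62517547607422) 0.07933989797767403
```

View pics/wrist1.png

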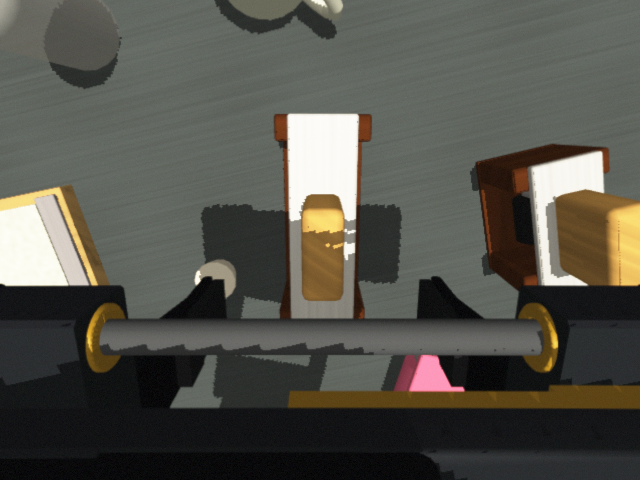

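The wide roller's grip (323,245) is centred between the fingers and square to them. The narrow roller (590,240) is well clear at right. I'll descend and grip.

Request:
jog_arm([
  [-0.5,25,0,0,0,0,-1],
  [-0.5,50,0,0,0,0,-1],
  [-0.5,75,0,0,0,0,-1],
  [-0.5,95,0,0,0,0,-1],
  [-0.5,104,0,0,0,0,-1],
  [-0.5,104.5,0,0,0,0,-1],
  [-0.5,104.5,0,0,0,0,1],
  [-0.5,104.5,0,0,0,0,1],
  [-0.5,104.5,0,0,0,0,1],
  [-0.5,104.5,0,0,0,0,1],
  [-0.5,104.5,0,0,0,0,1],
  [-0.5,104.5,0,0,0,0,1],
  [-0.5,104.5,0,0,0,0,1],
  [-0.5,104.5,0,0,0,0,1],
], grip_force=45)

```text
time: 3.45
position: [0.5885, -0.1373, 0.0955]
tool_rot: [0.439, -0.554, 0.555, -0.439]
ft_force: [0.2, -1.0, 0.8]
grip_width: 0.026
```

Run:
```python
from rig import *
from h import *
o=get_obs(); print(o["time"],o["position"],o["ft_force"],o["moment"],o["grip_width"])
print(delta(o,[.588,-.137,.095],-103.3))
```

```text
3.45 [ 0.58851666 -0.13727632  0.09554851] [ 0.17677924 -1.02784686  0.79089381] [-0.12439369  0.10610492  0.04954437] 0.025977060819178558
(array([-0.15,  0.55, -0.57]), array([-0.0001,  0.0001,  0.0004]))
```

Request:
jog_arm([
  [0,-5,0,0,0,0,1],
  [0,-20,0,0,0,0,1],
  [0,-45,0,0,0,0,1],
  [0,-70,0,0,0,0,1],
  [0,-90,0,0,0,0,1],
  [0,-100,0,0,0,0,1],
  [0,-100,0,0,0,0,1],
  [0,-100,0,0,0,0,1],
])

```text
time: 4.45
position: [0.5878, -0.1366, 0.1947]
tool_rot: [-0.439, 0.555, -0.554, 0.438]
ft_force: [0.7, -0.8, -4.6]
grip_width: 0.0256
```

Run:
```python
from rig import *
from h import *
o=get_obs(); print(o["time"],o["position"],o["ft_force"],o["moment"],o["grip_width"])
a=np.radians(88.4); p=np.array([.5993,.1933])-.062*np.array([np.cos(a),np.sin(a)]); print(p)
print(delta(o,[*p,.140],-91.6))
c=camera("scene"); pickle.dump(c,open("scene1.pkl","wb")); cv2.imwrite("pics/scene1.png",c["img"][:,:,::-1])
```

```text
4.45 [ 0.58777709 -0.1366232   0.19467245] [ 0.65933456 -0.83701309 -4.58532075] [0.07080371 0.01260759 0.0263378 ] 0.025637679250823206
[0.59756886 0.13132417]
(array([-262.99,   54.89,  -52.02]), array([ 0.002 , -0.2043, -0.0006]))
```

View pics/scene1.png

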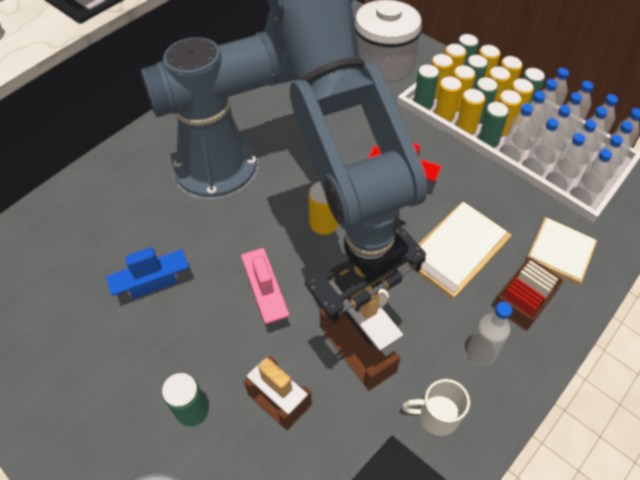

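The roller is lifted clear of its cradle at about (365,325), and the force shows its weight (-4.6 N). The narrow one at (278,385) is untouched. Next I carry it to above the strip end of the board.

Request:
jog_arm([
  [-20,0,-4,0,-0.02,0,1],
  [-60,0,-12,0,-0.05,0,1],
  [-105,0,-21,0,-0.09,0,1],
  [-150,0,-30,0,-0.13,0,1],
  [-195,0,-39,0,-0.16,0,1],
  [-235,0,-46,0,-0.19,0,1],
  [-256,0,-51,0,-0.204,0,1],
  [-263,0,-52,0,-0.204,0,1],
  [-263,15,-52,0,-0.204,0,1],
  [-263,35,-52,0,-0.204,0,1],
  [-263,50,-52,0,-0.204,0,1],
  [-263,55,-52,0,-0.204,0,1],
  [-263,55,-52,0,-0.204,0,1],
])

```text
time: 6.12
position: [0.5984, 0.1303, 0.1401]
tool_rot: [-0.493, 0.507, -0.507, 0.492]
ft_force: [0.5, 0.2, -3.2]
grip_width: 0.0259
```

Run:
```python
from rig import *
from h import *
o=get_obs(); print(o["time"],o["position"],o["ft_force"],o["moment"],o["grip_width"])
print(delta(o,[.5976,.1313,.140],-91.6))
for n in("wrist","top"):
  c=camera(n); pickle.dump(c,open(n+"2.pkl","wb")); cv2.imwrite(f"pics/{n}2.png",c["img"][:,:,::-1])
c=camera("scene");cv2.imwrite("pics/scene2.png",cv2.resize(c["img"][180:360,300:540,::-1],None,fx=3,fy=3,interpolation=cv2.INTER_CUBIC))
```

```text
6.125 [0.59844932 0.13033988 0.14007125] [ 0.48179412  0.1573809  -3.20119134] [ 0.06271017 -0.02906186 -0.00887033] 0.025896483185262813
(array([-0.94,  0.07, -0.88]), array([ 0.0007, -0.0011,  0.0001]))
```

View pics/wrist2.png

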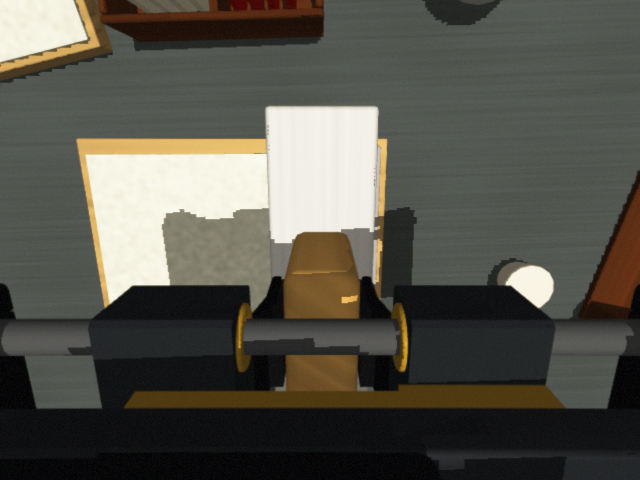

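View pics/scene2.png

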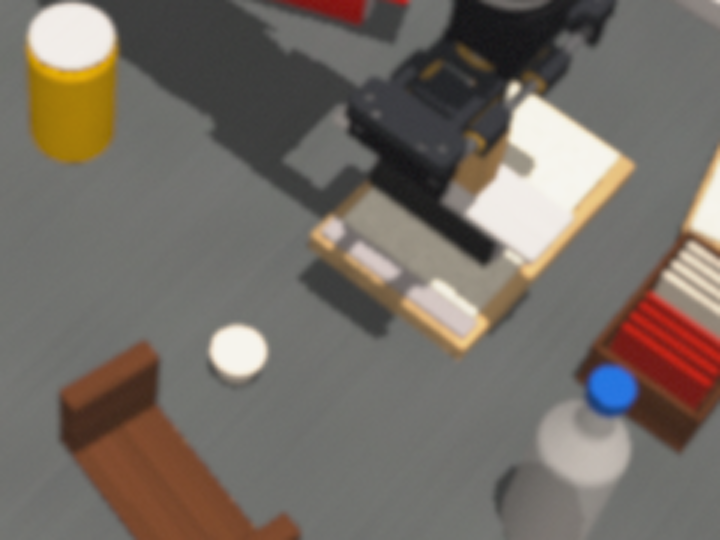

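The roller is square over the strip end, with the drum clear of the board. I'll descend gently until the force shows contact.

Request:
jog_arm([
  [-0.5,12,0,0,0,0,1],
  [-0.5,25,0,0,0,0,1],
  [-0.5,33,0,0,0,0,1],
  [-0.5,36,0,0,0,0,1],
  [-0.5,38,0,0,0,0,1],
  [-0.5,39,0,0,0,0,1],
  [-0.5,40,0,0,0,0,1],
  [-0.5,41,0,0,0,0,1],
  [-0.5,41,0,0,0,0,1],
])

```text
time: 7.4
position: [0.5985, 0.1316, 0.1001]
tool_rot: [0.493, -0.507, 0.507, -0.493]
ft_force: [-2.9, 0.6, 3.5]
grip_width: 0.0259
```

Run:
```python
from rig import *
from h import *
o=get_obs(); print(o["time"],o["position"],o["ft_force"],o["moment"],o["grip_width"])
print(delta(o,[.5976,.1313,.0948],-91.6))
```

```text
7.4 [0.59847258 0.13155009 0.1001143 ] [-2.87819906  0.56717592  3.49752051] [ 0.15517979  0.62091739 -0.0451759 ] 0.025893220009015488
(array([ 0.28,  5.31, -0.87]), array([-0.0003, -0.0003, -0.0002]))
```

Contact is at about 7.5 N. I'll press further to about 12 N.

Request:
jog_arm([
  [0,1,0,0,0,0,1],
  [0,2,0,0,0,0,1],
  [0,3,0,0,0,0,1],
  [0,4,0,0,0,0,1],
  [0,4.5,0,0,0,0,1],
  [0,4.5,0,0,0,0,1],
  [0,4.5,0,0,0,0,1],
])

```text
time: 8.28
position: [0.5986, 0.1316, 0.0961]
tool_rot: [0.493, -0.507, 0.507, -0.493]
ft_force: [-4.2, -0.9, 9.2]
grip_width: 0.0259
```

Run:
```python
from rig import *
from h import *
o=get_obs(); print(o["time"],o["position"],o["ft_force"],o["moment"],o["grip_width"])
print(delta(o,[.5976,.1313,.0948],-91.6))
c=camera("scene");cv2.imwrite("pics/scene3.png",cv2.resize(c["img"][180:360,300:540,::-1],None,fx=3,fy=3,interpolation=cv2.INTER_CUBIC))
```

```text
8.275 [0.59855742 0.13157452 0.09610229] [-4.20113126 -0.88167896  9.16081195] [0.07089963 0.90127451 0.00366513] 0.025899040194842148
(array([ 0.3 ,  1.3 , -0.95]), array([-0.0005, -0.0002, -0.0002]))
```

View pics/scene3.png

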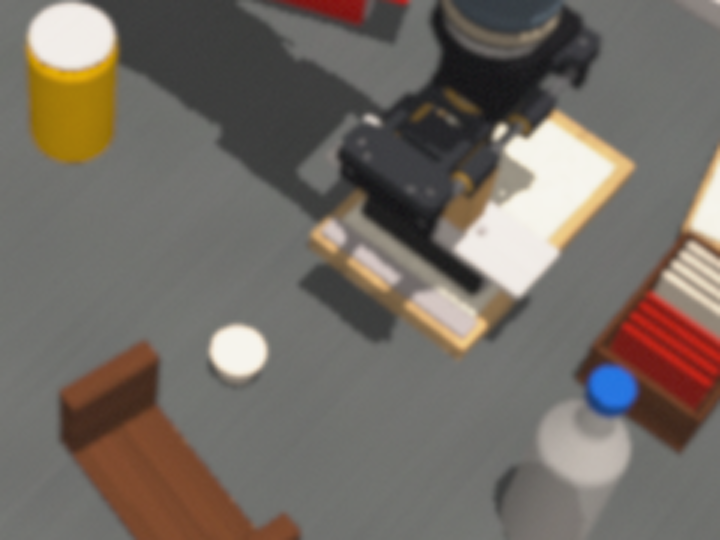

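The force is about 13 N net of the roller's weight, which is right. I'll roll the first half.

Request:
jog_arm([
  [-5,0,0,0,0,0,1],
  [-13,0,0,0,0,0,1],
  [-21,0,0,0,0,0,1],
  [-29,0,0,0,0,0,1],
  [-37,0,0,0,0,0,1],
  [-45,0,0,0,0,0,1],
  [-52,0,0,0,0,0,1],
  [-56,0,0,0,0,0,1],
  [-56,0,0,0,0,0,1],
])

```text
time: 9.45
position: [0.6002, 0.1881, 0.0962]
tool_rot: [0.493, -0.507, 0.507, -0.493]
ft_force: [-3.8, 1.5, 9.1]
grip_width: 0.0258
```

Run:
```python
from rig import *
from h import *
o=get_obs(); print(o["time"],o["position"],o["ft_force"],o["moment"],o["grip_width"])
a=np.radians(88.4); R=np.array([[np.cos(a),np.sin(a)],[-np.sin(a),np.cos(a)]]); print("board xy",R@(o["position"][:2]-np.array([.5993,.1933])))
```

```text
9.45 [0.60016621 0.18809114 0.09618413] [-3.7795559   1.45945592  9.13976282] [0.09329809 0.96220885 0.01283598] 0.025790383636561453
board xy [-0.00518264 -0.00101131]
```

Request:
jog_arm([
  [-5,0,0,0,0,0,1],
  [-13,0,0,0,0,0,1],
  [-21,0,0,0,0,0,1],
  [-29,0,0,0,0,0,1],
  [-37,0,0,0,0,0,1],
  [-45,0,0,0,0,0,1],
  [-53,0,0,0,0,0,1],
  [-61,0,0,0,0,0,1],
  [-69,0,0,0,0,0,1],
  [-76,0,0,0,0,0,1],
  [-81,0,0,0,0,0,1],
  [-83,0,0,0,0,0,1],
  [-83,0,0,0,0,0,1],
  [-83,0,0,0,0,0,1],
])

```text
time: 11.2
position: [0.6026, 0.2711, 0.0963]
tool_rot: [-0.492, 0.507, -0.507, 0.493]
ft_force: [-3.2, -0.2, 8.8]
grip_width: 0.0257
```

Run:
```python
from rig import *
from h import *
o=get_obs(); print(o["time"],o["position"],o["ft_force"],o["moment"],o["grip_width"])
a=np.radians(88.4); R=np.array([[np.cos(a),np.sin(a)],[-np.sin(a),np.cos(a)]]); print("board xy",R@(o["position"][:2]-np.array([.5993,.1933])))
```

```text
11.2 [0.60260015 0.27111012 0.09632893] [-3.17919158 -0.17141621  8.78904012] [0.0948661  0.94012047 0.04331419] 0.025697543107884097
board xy [ 0.07787193 -0.00112628]
```

Force held steady through to x = 78 mm. I'll lift straight up and check that the facing is flat and the roller hasn't shifted in the grip.

Request:
jog_arm([
  [0,-3,0,0,0,0,1],
  [0,-10,0,0,0,0,1],
  [0,-30,0,0,0,0,1],
  [0,-55,0,0,0,0,1],
  [0,-80,0,0,0,0,1],
  [0,-95,0,0,0,0,1],
  [0,-99,0,0,0,0,1],
  [0,-99,0,0,0,0,1],
  [0,-99,0,0,0,0,1],
])

```text
time: 12.32
position: [0.6016, 0.2701, 0.1927]
tool_rot: [-0.494, 0.507, -0.507, 0.492]
ft_force: [0.0, -0.7, -4.1]
grip_width: 0.0256
```

Run:
```python
from rig import *
from h import *
o=get_obs(); print(o["time"],o["position"],o["ft_force"],o["moment"],o["grip_width"])
print(delta(o,[.588,-.1372,.195],-103.3))
c=camera("scene");cv2.imwrite("pics/scene4.png",cv2.resize(c["img"][130:330,340:600,::-1],None,fx=3,fy=3,interpolation=cv2.INTER_CUBIC))
W=cloud(c).reshape(-1,3);I=c["img"].reshape(-1,3).astype(int)
a=np.radians(88.4); R=np.array([[np.cos(a),np.sin(a)],[-np.sin(a),np.cos(a)]]); B=(W[:,:2]-np.array([.5993,.1933]))@R.T
for lo,hi in((-.08,-.05),(-.05,0),(0,.05),(.05,.09)):
  m=(B[:,0]>lo)&(B[:,0]<hi)&(abs(B[:,1])<.055)&(W[:,2]<.05)&(W[:,2]>0); print(lo,m.sum(),np.median(W[m,2]) if m.any() else None)
c=camera("wrist"); cv2.imwrite("pics/wrist4.png",c["img"][:,:,::-1])
```

```text
12.325 [0.60163515 0.27011586 0.19270438] [ 2.33048559e-03 -7.23853927e-01 -4.09448916e+00] [ 0.05428369  0.00952873 -0.02526866] 0.025596814705804386
(array([407.54,  -2.  ,  -2.13]), array([0.0023, 0.2039, 0.0009]))
-0.08 587 0.020569880547609398
-0.05 929 0.020602485495121434
0 887 0.020600126622428192
0.05 665 0.020727367906888484
```

View pics/scene4.png

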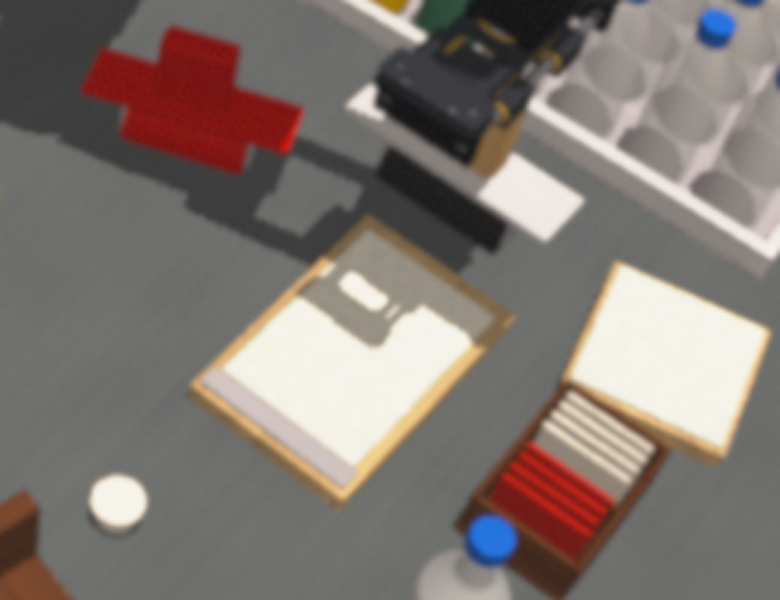

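View pics/wrist4.png

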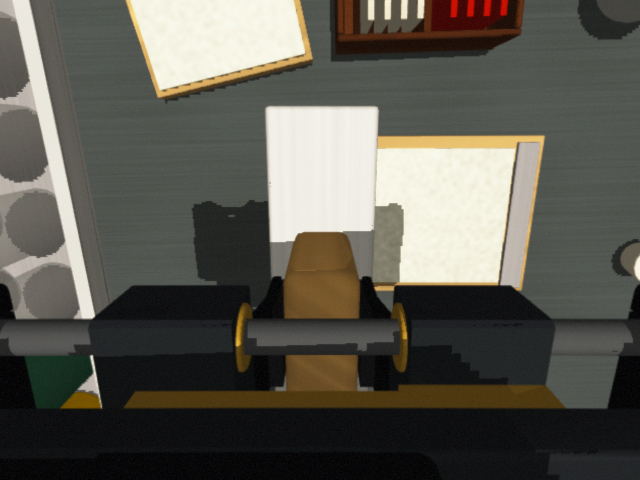

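The facing is flat at z ≈ 20.6 mm along its whole length. The roller sits in the grip as before (plate edge at wrist 266–378,107, same as before rolling). I'll carry it back above the cradle.

Request:
jog_arm([
  [20,-2,0,0,0.01,0,1],
  [60,-2,0,0,0.03,0,1],
  [105,-2,-1,0,0.05,0,1],
  [150,-2,-1,0,0.08,0,1],
  [195,-2,-1,0,0.1,0,1],
  [240,-2,-1,0,0.12,0,1],
  [285,-2,-2,0,0.14,0,1],
  [330,-2,-2,0,0.17,0,1],
  [370,-2,-2,0,0.19,0,1],
  [397,-2,-2,0,0.204,0,1],
  [407.5,-2,-2,0,0.204,0,1],
  [407.5,-2,-2,0,0.204,0,1],
  [407.5,-2,-2,0,0.204,0,1],
  [407.5,-2,-2,0,0.204,0,1],
])

```text
time: 14.18
position: [0.5888, -0.1356, 0.196]
tool_rot: [-0.439, 0.554, -0.554, 0.439]
ft_force: [0.1, 0.0, -3.8]
grip_width: 0.0257
```

Run:
```python
from rig import *
from h import *
o=get_obs(); print(o["time"],o["position"],o["ft_force"],o["moment"],o["grip_width"])
print(delta(o,[.588,-.1372,.0955],-103.3))
c=camera("wrist"); cv2.imwrite("pics/wrist5.png",c["img"][:,:,::-1])
c=camera("top"); cv2.imwrite("pics/top5.png",cv2.resize(c["img"][90:250,300:500,::-1],None,fx=3.5,fy=3.5,interpolation=cv2.INTER_CUBIC))
o=get_obs(); print(o["position"],delta(o,[.588,-.1372,.0955],-103.3))
```

```text
14.175 [ 0.58880022 -0.13562412  0.19600811] [ 0.10174413  0.0168316  -3.77614511] [ 0.07477107  0.05339805 -0.0052652 ] 0.0256740180086319
(array([  1.75, 100.51,  -0.38]), array([ 0.0004,  0.0015, -0.0003]))
[ 0.58893268 -0.135902    0.19604834] (array([  1.49, 100.55,  -0.59]), array([ 0.0002,  0.0014, -0.0001]))
```

View pics/wrist5.png

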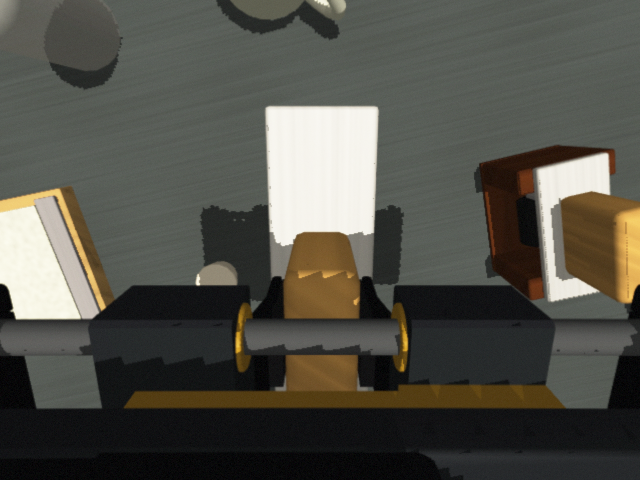

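It's aligned over the cradle, which the held roller's plate hides at (322,175). I'll lower straight down.

Request:
jog_arm([
  [1.2,15,0,0,0,0,1],
  [1.2,35,-0.5,0,0,0,1],
  [1.2,55,-0.5,0,0,0,1],
  [1.2,75,-0.5,0,0,0,1],
  [1.2,88,-0.5,0,0,0,1],
  [1.2,95,-0.5,0,0,0,1],
  [1.2,97,-0.5,0,0,0,1],
  [1.2,99,-0.5,0,0,0,1],
  [1.2,100,-0.5,0,0,0,1],
  [1.2,100,-0.5,0,0,0,1],
  [1.2,100,-0.5,0,0,0,1],
])

```text
time: 15.65
position: [0.5883, -0.138, 0.0963]
tool_rot: [0.439, -0.554, 0.555, -0.439]
ft_force: [-0.1, -0.3, -3.9]
grip_width: 0.0256
```

Run:
```python
from rig import *
from h import *
o=get_obs(); print(o["time"],o["position"],o["ft_force"],o["moment"],o["grip_width"])
c=camera("wrist"); cv2.imwrite("pics/wrist6.png",c["img"][:,:,::-1])
```

```text
15.65 [ 0.58826764 -0.13802521  0.09633683] [-0.14078838 -0.29484863 -3.88010266] [ 0.06398439  0.06269412 -0.0246561 ] 0.025562615576145045
```

View pics/wrist6.png

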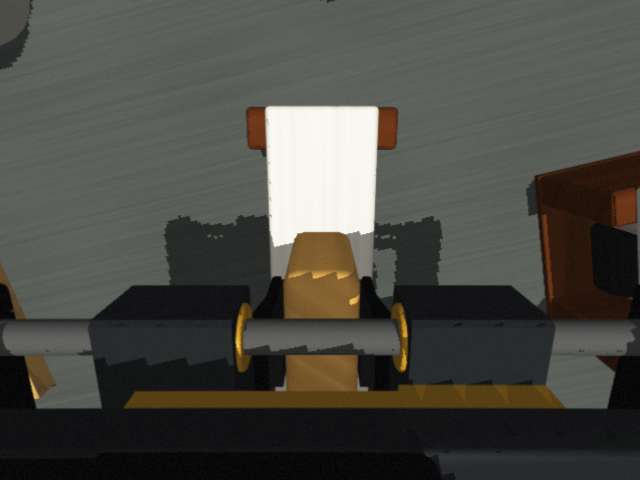

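The plate is centred on the wall, with equal cradle shoulders at 247–266 and 378–397. The weight is still on the arm, so about 1 mm remains. I'll lower, release and look.

Request:
jog_arm([
  [0,0.5,0,0,0,0,1],
  [0,1,0,0,0,0,1],
  [0,1.2,0,0,0,0,1],
  [0,1.2,0,0,0,0,1],
])

```text
time: 16.2
position: [0.5882, -0.138, 0.0956]
tool_rot: [0.439, -0.554, 0.555, -0.439]
ft_force: [-1.3, -0.2, 3.3]
grip_width: 0.0257
```

Seated: the force went from -3.9 to +3.3 N. Releasing and retreating straight up.

Request:
jog_arm([
  [0,-0.4,0,0,0,0,0.5],
  [0,-0.4,0,0,0,0,0],
  [0,-0.4,0,0,0,0,-1],
  [0,-0.4,0,0,0,0,-1],
  [0,-0.4,0,0,0,0,-1],
  [0,-0.4,0,0,0,0,-1],
  [0,-0.4,0,0,0,0,-1],
  [0,-10,0,0,0,0,-1],
  [0,-30,0,0,0,0,-1],
  [0,-60,0,0,0,0,-1],
  [0,-90,0,0,0,0,-1],
  [0,-105,0,0,0,0,-1],
  [0,-110,0,0,0,0,-1],
  [0,-110,0,0,0,0,-1],
])

```text
time: 17.95
position: [0.5878, -0.1378, 0.2044]
tool_rot: [-0.439, 0.555, -0.554, 0.439]
ft_force: [0.5, 0.2, -0.7]
grip_width: 0.0868
```

Run:
```python
from rig import *
from h import *
o=get_obs(); print(o["time"],o["position"],o["ft_force"],o["grip_width"])
c=camera("wrist"); cv2.imwrite("pics/wrist7.png",c["img"][:,:,::-1]); W=cloud(c); S=W.reshape(-1,3); m=c["depth"].ravel()>0
for lo,hi in((.13,.15),(.076,.088)):
    T=S[m&(S[:,2]>lo)&(S[:,2]<hi)&(abs(S[:,0]-.588)<.12)&(abs(S[:,1]+.137)<.07)]
    if len(T)>20:
        n=np.linalg.lstsq(np.c_[T[:,:2],np.ones(len(T))],T[:,2],rcond=None)[0]
        print(len(T),cv2.minAreaRect((T[:,:2]*1000).astype(np.float32)),np.median(T[:,2]),n[:2])
c=camera("scene"); cv2.imwrite("pics/scene7.png",c["img"][:,:,::-1]); W=cloud(c)
W=W.reshape(-1,3)
a=np.radians(88.4); R=np.array([[np.cos(a),np.sin(a)],[-np.sin(a),np.cos(a)]]); B=(W[:,:2]-np.array([.5993,.1933]))@R.T
m=(B[:,0]>-.08)&(B[:,0]<.09)&(abs(B[:,1])<.055)&(W[:,2]<.05)&(W[:,2]>0); print("facing",m.sum(),np.polyfit(B[m,0],W[m,2],1))
T=W[(W[:,2]>.125)&(W[:,2]<.15)&(np.hypot(W[:,0]-.549,W[:,1]+.318)<.06)]; print("seam grip",len(T),cv2.minAreaRect((T[:,:2]*1000).astype(np.float32)))
```

```text
17.95 [ 0.58775793 -0.13784209  0.20444624] [ 0.52904415  0.20830341 -0.73726675] 0.08681987314674024
3785 ((587.5203247070312, -137.53402709960938), (25.993005752563477, 58.69295120239258), 76.71006774902344) 0.13893707414181614 [-0.0168199   0.00641774]
9242 ((592.19189453125, -138.66802978515625), (50.14141082763672, 157.984619140625), 76.66301727294922) 0.07934916860876998 [ 0.00018851 -0.0008075 ]
facing 3003 [0.0015742  0.02059601]
seam grip 539 ((548.8570556640625, -319.4595031738281), (60.129146575927734, 27.55341148376465), 0.7122091054916382)
```

View pics/wrist7.png

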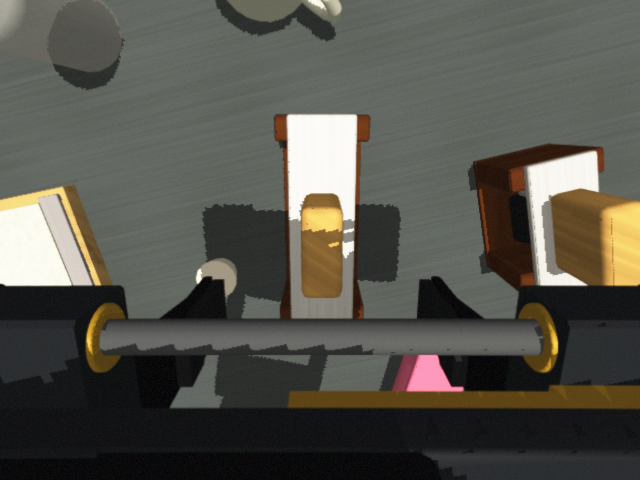

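View pics/scene7.png

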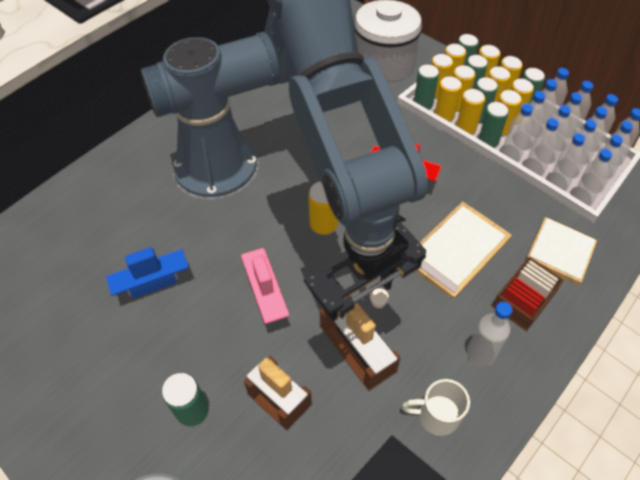

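The roller stands level in its cradle (wrist 322,215; scene 362,340) at its original pose. The gripper is clear, the facing is flat (slope 0.0016), and the narrow roller is unmoved (scene 278,385). Handing in.

Run:
```python
from rig import *
print(hand_in())
```

```text
the job is handed in; nothing more can be done
None
```

I took the wide roller from its cradle and rolled the facing along its middle, from about 62 mm before the board's centre to 78 mm beyond it. I then put the roller back in its own cradle, let go and handed the job in at about 18 s; no verdict is reported.

- **Pressure:** about 13 N each time I read it (start, middle and end of the pass), square to the board and about 1 mm off the centre line. This is an estimate: wrist reading plus the roller's weight. The wrist also showed a steady sideways force of about 3–4 N while pressing, which did no visible harm.
- **Facing:** lies flat, with a measured slope of about 0.0016 rad and its top at about 20.6 mm.
- **Wide roller:** stands level in its cradle, within about 1 mm of where it started, with the gripper open and clear of it.
- **Narrow roller:** its grip measured within about 1 mm of its starting position.

None of these final checks failed or disagreed.

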